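# Sort the rattling check-weight tins

## Task

Check the three closed blue check-weight tins: take them one at a time, lift each clear of the bench and tip it well end-down to feel whether the weight inside slides, and put it away before taking the next. Tins whose weight stays firm go in the bare metal tray, any tin whose weight slides goes in the red tray for repacking, each flat on the tray floor with its lid up. Set them down without dropping them, let go, and leave the flour shaker, the brush and the dough scraper where they are.

Things in the scene. Friction and masses are not known exactly. Their poses are not given: they have to be found in the camera images.
- tin_a_mid (a point): centre (half-way up, 32 mm above the underside) of one of three outwardly identical closed blue metal tins with a steel seam band and white lid panel: 150 long (own x) x 54 wide (own y) x 64 high (own z, up), about 0.65 kg in all. Lies flat, lid up; grip across the width. Names say nothing about which is loose
- tin_b_mid (a point): centre (half-way up, 32 mm above the underside) of one of three outwardly identical closed blue metal tins with a steel seam band and white lid panel: 150 long (own x) x 54 wide (own y) x 64 high (own z, up), about 0.65 kg in all. Lies flat, lid up; grip across the width. Names say nothing about which is loose
- tin_c_mid (a point): centre (half-way up, 32 mm above the underside) of one of three outwardly identical closed blue metal tins with a steel seam band and white lid panel: 150 long (own x) x 54 wide (own y) x 64 high (own z, up), about 0.65 kg in all. Lies flat, lid up; grip across the width. Names say nothing about which is loose
- tin_a: the tin of tin_a_mid, origin under its centre. Holds a 0.4 kg steel weight, packed firm at the middle or loose (tin_a_weight: how far it has slid; not readable). A loose one starts near the middle, slides along own x, its centre up to 36 mm either side of the middle, once tilted 15 to 20 degrees, reaches the lower end in 0.3 s at 30 degrees, stays when levelled: moment about the grip shifts by 0.15 N m
- tin_b: the tin of tin_b_mid, origin under its centre. Holds a 0.4 kg steel weight, packed firm at the middle or loose (tin_b_weight: how far it has slid; not readable). A loose one starts near the middle, slides along own x, its centre up to 36 mm either side of the middle, once tilted 15 to 20 degrees, reaches the lower end in 0.3 s at 30 degrees, stays when levelled: moment about the grip shifts by 0.15 N m
- tin_c: the tin of tin_c_mid, origin under its centre. Holds a 0.4 kg steel weight, packed firm at the middle or loose (tin_c_weight: how far it has slid; not readable). A loose one starts near the middle, slides along own x, its centre up to 36 mm either side of the middle, once tilted 15 to 20 degrees, reaches the lower end in 0.3 s at 30 degrees, stays when levelled: moment about the grip shifts by 0.15 N m
- steel_tray: Bare grey aluminium flat tray, fixed to the bench, square-cornered, 210 (own x) x 200 (own y) outside, wall 4 thick, rim 22 above the bench, inner floor about 4 above the bench; origin at the centre of its underside, z up. Takes two tins side by side lying along its x, 90 mm apart, with room for fingers. For the firm tins.
- red_tray: Red plastic flat tray, fixed to the bench, square-cornered, 210 (own x) x 200 (own y) outside, wall 4 thick, rim 22 above the bench, inner floor about 4 above the bench; origin at the centre of its underside, z up. Takes two tins side by side lying along its x, 90 mm apart, with room for fingers. For the tins that rattle.
- scraper: bystander, leave alone: steel dough scraper 115 x 150 with a black handle bar, 22 high, lying flat; origin under its middle
- flour_shaker: bystander, leave alone: aluminium flour shaker, 70 diameter, 95 high; origin under its centre
- brush: bystander, leave alone: pastry brush lying flat, 150 long; origin near its middle

How it is judged:
On the way, in this order (a step that is already met when the one before it is completed fails the run):
1. a first tin is tipped end-down by 20 degrees or more, lifted clear of the bench (((height (world z) of tin_a_mid above 0.09 m and (angle between tin_a_mid's own x axis and vertical below 1.22 rad or angle between tin_a_mid's own x axis and vertical above 1.92 rad)) or (height (world z) of tin_b_mid above 0.09 m and (angle between tin_b_mid's own x axis and vertical below 1.22 rad or angle between tin_b_mid's own x axis and vertical above 1.92 rad)) or (height (world z) of tin_c_mid above 0.09 m and (angle between tin_c_mid's own x axis and vertical below 1.22 rad or angle between tin_c_mid's own x axis and vertical above 1.92 rad)))), for 0.2 s.
2. one tin is put away in its right tray, flat, at rest and released (((((x of tin_a_mid in the frame of steel_tray between -0.08 and 0.08 m and y of tin_a_mid in the frame of steel_tray between -0.075 and 0.075 m and z of tin_a_mid in the frame of steel_tray between 0.028 and 0.044 m and value of joint tin_a_weight between -0.008 and 0.008 m) or (x of tin_a_mid in the frame of red_tray between -0.08 and 0.08 m and y of tin_a_mid in the frame of red_tray between -0.075 and 0.075 m and z of tin_a_mid in the frame of red_tray between 0.028 and 0.044 m and (value of joint tin_a_weight above 0.008 m or value of joint tin_a_weight below -0.008 m))) and angle between tin_a_mid's own z axis and vertical below 0.12 rad and linear speed of tin_a below 0.03 m/s and contact force between tin_a and the fingers below 0.1 N) or (((x of tin_b_mid in the frame of steel_tray between -0.08 and 0.08 m and y of tin_b_mid in the frame of steel_tray between -0.075 and 0.075 m and z of tin_b_mid in the frame of steel_tray between 0.028 and 0.044 m and value of joint tin_b_weight between -0.008 and 0.008 m) or (x of tin_b_mid in the frame of red_tray between -0.08 and 0.08 m and y of tin_b_mid in the frame of red_tray between -0.075 and 0.075 m and z of tin_b_mid in the frame of red_tray between 0.028 and 0.044 m and (value of joint tin_b_weight above 0.008 m or value of joint tin_b_weight below -0.008 m))) and angle between tin_b_mid's own z axis and vertical below 0.12 rad and linear speed of tin_b below 0.03 m/s and contact force between tin_b and the fingers below 0.1 N) or (((x of tin_c_mid in the frame of steel_tray between -0.08 and 0.08 m and y of tin_c_mid in the frame of steel_tray between -0.075 and 0.075 m and z of tin_c_mid in the frame of steel_tray between 0.028 and 0.044 m and value of joint tin_c_weight between -0.008 and 0.008 m) or (x of tin_c_mid in the frame of red_tray between -0.08 and 0.08 m and y of tin_c_mid in the frame of red_tray between -0.075 and 0.075 m and z of tin_c_mid in the frame of red_tray between 0.028 and 0.044 m and (value of joint tin_c_weight above 0.008 m or value of joint tin_c_weight below -0.008 m))) and angle between tin_c_mid's own z axis and vertical below 0.12 rad and linear speed of tin_c below 0.03 m/s and contact force between tin_c and the fingers below 0.1 N))), for 0.2 s.
3. with one tin put away, another is tipped end-down in the air (((((x of tin_a_mid in the frame of steel_tray between -0.08 and 0.08 m and y of tin_a_mid in the frame of steel_tray between -0.075 and 0.075 m and z of tin_a_mid in the frame of steel_tray between 0.028 and 0.044 m and value of joint tin_a_weight between -0.008 and 0.008 m) or (x of tin_a_mid in the frame of red_tray between -0.08 and 0.08 m and y of tin_a_mid in the frame of red_tray between -0.075 and 0.075 m and z of tin_a_mid in the frame of red_tray between 0.028 and 0.044 m and (value of joint tin_a_weight above 0.008 m or value of joint tin_a_weight below -0.008 m))) and angle between tin_a_mid's own z axis and vertical below 0.12 rad and linear speed of tin_a below 0.03 m/s and contact force between tin_a and the fingers below 0.1 N and height (world z) of tin_b_mid above 0.09 m and (angle between tin_b_mid's own x axis and vertical below 1.22 rad or angle between tin_b_mid's own x axis and vertical above 1.92 rad)) or (((x of tin_a_mid in the frame of steel_tray between -0.08 and 0.08 m and y of tin_a_mid in the frame of steel_tray between -0.075 and 0.075 m and z of tin_a_mid in the frame of steel_tray between 0.028 and 0.044 m and value of joint tin_a_weight between -0.008 and 0.008 m) or (x of tin_a_mid in the frame of red_tray between -0.08 and 0.08 m and y of tin_a_mid in the frame of red_tray between -0.075 and 0.075 m and z of tin_a_mid in the frame of red_tray between 0.028 and 0.044 m and (value of joint tin_a_weight above 0.008 m or value of joint tin_a_weight below -0.008 m))) and angle between tin_a_mid's own z axis and vertical below 0.12 rad and linear speed of tin_a below 0.03 m/s and contact force between tin_a and the fingers below 0.1 N and height (world z) of tin_c_mid above 0.09 m and (angle between tin_c_mid's own x axis and vertical below 1.22 rad or angle between tin_c_mid's own x axis and vertical above 1.92 rad)) or (((x of tin_b_mid in the frame of steel_tray between -0.08 and 0.08 m and y of tin_b_mid in the frame of steel_tray between -0.075 and 0.075 m and z of tin_b_mid in the frame of steel_tray between 0.028 and 0.044 m and value of joint tin_b_weight between -0.008 and 0.008 m) or (x of tin_b_mid in the frame of red_tray between -0.08 and 0.08 m and y of tin_b_mid in the frame of red_tray between -0.075 and 0.075 m and z of tin_b_mid in the frame of red_tray between 0.028 and 0.044 m and (value of joint tin_b_weight above 0.008 m or value of joint tin_b_weight below -0.008 m))) and angle between tin_b_mid's own z axis and vertical below 0.12 rad and linear speed of tin_b below 0.03 m/s and contact force between tin_b and the fingers below 0.1 N and height (world z) of tin_a_mid above 0.09 m and (angle between tin_a_mid's own x axis and vertical below 1.22 rad or angle between tin_a_mid's own x axis and vertical above 1.92 rad)) or (((x of tin_b_mid in the frame of steel_tray between -0.08 and 0.08 m and y of tin_b_mid in the frame of steel_tray between -0.075 and 0.075 m and z of tin_b_mid in the frame of steel_tray between 0.028 and 0.044 m and value of joint tin_b_weight between -0.008 and 0.008 m) or (x of tin_b_mid in the frame of red_tray between -0.08 and 0.08 m and y of tin_b_mid in the frame of red_tray between -0.075 and 0.075 m and z of tin_b_mid in the frame of red_tray between 0.028 and 0.044 m and (value of joint tin_b_weight above 0.008 m or value of joint tin_b_weight below -0.008 m))) and angle between tin_b_mid's own z axis and vertical below 0.12 rad and linear speed of tin_b below 0.03 m/s and contact force between tin_b and the fingers below 0.1 N and height (world z) of tin_c_mid above 0.09 m and (angle between tin_c_mid's own x axis and vertical below 1.22 rad or angle between tin_c_mid's own x axis and vertical above 1.92 rad)) or (((x of tin_c_mid in the frame of steel_tray between -0.08 and 0.08 m and y of tin_c_mid in the frame of steel_tray between -0.075 and 0.075 m and z of tin_c_mid in the frame of steel_tray between 0.028 and 0.044 m and value of joint tin_c_weight between -0.008 and 0.008 m) or (x of tin_c_mid in the frame of red_tray between -0.08 and 0.08 m and y of tin_c_mid in the frame of red_tray between -0.075 and 0.075 m and z of tin_c_mid in the frame of red_tray between 0.028 and 0.044 m and (value of joint tin_c_weight above 0.008 m or value of joint tin_c_weight below -0.008 m))) and angle between tin_c_mid's own z axis and vertical below 0.12 rad and linear speed of tin_c below 0.03 m/s and contact force between tin_c and the fingers below 0.1 N and height (world z) of tin_a_mid above 0.09 m and (angle between tin_a_mid's own x axis and vertical below 1.22 rad or angle between tin_a_mid's own x axis and vertical above 1.92 rad)) or (((x of tin_c_mid in the frame of steel_tray between -0.08 and 0.08 m and y of tin_c_mid in the frame of steel_tray between -0.075 and 0.075 m and z of tin_c_mid in the frame of steel_tray between 0.028 and 0.044 m and value of joint tin_c_weight between -0.008 and 0.008 m) or (x of tin_c_mid in the frame of red_tray between -0.08 and 0.08 m and y of tin_c_mid in the frame of red_tray between -0.075 and 0.075 m and z of tin_c_mid in the frame of red_tray between 0.028 and 0.044 m and (value of joint tin_c_weight above 0.008 m or value of joint tin_c_weight below -0.008 m))) and angle between tin_c_mid's own z axis and vertical below 0.12 rad and linear speed of tin_c below 0.03 m/s and contact force between tin_c and the fingers below 0.1 N and height (world z) of tin_b_mid above 0.09 m and (angle between tin_b_mid's own x axis and vertical below 1.22 rad or angle between tin_b_mid's own x axis and vertical above 1.92 rad)))), for 0.2 s.
4. two tins are put away in their right trays (((((x of tin_b_mid in the frame of steel_tray between -0.08 and 0.08 m and y of tin_b_mid in the frame of steel_tray between -0.075 and 0.075 m and z of tin_b_mid in the frame of steel_tray between 0.028 and 0.044 m and value of joint tin_b_weight between -0.008 and 0.008 m) or (x of tin_b_mid in the frame of red_tray between -0.08 and 0.08 m and y of tin_b_mid in the frame of red_tray between -0.075 and 0.075 m and z of tin_b_mid in the frame of red_tray between 0.028 and 0.044 m and (value of joint tin_b_weight above 0.008 m or value of joint tin_b_weight below -0.008 m))) and angle between each of tin_b_mid, tin_c_mid's own z axis and vertical below 0.12 rad and linear speed of each of tin_b, tin_c below 0.03 m/s and contact force between each of tin_b, tin_c and the fingers below 0.1 N and ((x of tin_c_mid in the frame of steel_tray between -0.08 and 0.08 m and y of tin_c_mid in the frame of steel_tray between -0.075 and 0.075 m and z of tin_c_mid in the frame of steel_tray between 0.028 and 0.044 m and value of joint tin_c_weight between -0.008 and 0.008 m) or (x of tin_c_mid in the frame of red_tray between -0.08 and 0.08 m and y of tin_c_mid in the frame of red_tray between -0.075 and 0.075 m and z of tin_c_mid in the frame of red_tray between 0.028 and 0.044 m and (value of joint tin_c_weight above 0.008 m or value of joint tin_c_weight below -0.008 m)))) or (((x of tin_a_mid in the frame of steel_tray between -0.08 and 0.08 m and y of tin_a_mid in the frame of steel_tray between -0.075 and 0.075 m and z of tin_a_mid in the frame of steel_tray between 0.028 and 0.044 m and value of joint tin_a_weight between -0.008 and 0.008 m) or (x of tin_a_mid in the frame of red_tray between -0.08 and 0.08 m and y of tin_a_mid in the frame of red_tray between -0.075 and 0.075 m and z of tin_a_mid in the frame of red_tray between 0.028 and 0.044 m and (value of joint tin_a_weight above 0.008 m or value of joint tin_a_weight below -0.008 m))) and angle between each of tin_a_mid, tin_c_mid's own z axis and vertical below 0.12 rad and linear speed of each of tin_a, tin_c below 0.03 m/s and contact force between each of tin_a, tin_c and the fingers below 0.1 N and ((x of tin_c_mid in the frame of steel_tray between -0.08 and 0.08 m and y of tin_c_mid in the frame of steel_tray between -0.075 and 0.075 m and z of tin_c_mid in the frame of steel_tray between 0.028 and 0.044 m and value of joint tin_c_weight between -0.008 and 0.008 m) or (x of tin_c_mid in the frame of red_tray between -0.08 and 0.08 m and y of tin_c_mid in the frame of red_tray between -0.075 and 0.075 m and z of tin_c_mid in the frame of red_tray between 0.028 and 0.044 m and (value of joint tin_c_weight above 0.008 m or value of joint tin_c_weight below -0.008 m)))) or (((x of tin_a_mid in the frame of steel_tray between -0.08 and 0.08 m and y of tin_a_mid in the frame of steel_tray between -0.075 and 0.075 m and z of tin_a_mid in the frame of steel_tray between 0.028 and 0.044 m and value of joint tin_a_weight between -0.008 and 0.008 m) or (x of tin_a_mid in the frame of red_tray between -0.08 and 0.08 m and y of tin_a_mid in the frame of red_tray between -0.075 and 0.075 m and z of tin_a_mid in the frame of red_tray between 0.028 and 0.044 m and (value of joint tin_a_weight above 0.008 m or value of joint tin_a_weight below -0.008 m))) and angle between each of tin_a_mid, tin_b_mid's own z axis and vertical below 0.12 rad and linear speed of each of tin_a, tin_b below 0.03 m/s and contact force between each of tin_a, tin_b and the fingers below 0.1 N and ((x of tin_b_mid in the frame of steel_tray between -0.08 and 0.08 m and y of tin_b_mid in the frame of steel_tray between -0.075 and 0.075 m and z of tin_b_mid in the frame of steel_tray between 0.028 and 0.044 m and value of joint tin_b_weight between -0.008 and 0.008 m) or (x of tin_b_mid in the frame of red_tray between -0.08 and 0.08 m and y of tin_b_mid in the frame of red_tray between -0.075 and 0.075 m and z of tin_b_mid in the frame of red_tray between 0.028 and 0.044 m and (value of joint tin_b_weight above 0.008 m or value of joint tin_b_weight below -0.008 m)))))), for 0.2 s.
5. with two tins put away, the last is tipped end-down in the air (((height (world z) of tin_a_mid above 0.09 m and (angle between tin_a_mid's own x axis and vertical below 1.22 rad or angle between tin_a_mid's own x axis and vertical above 1.92 rad) and ((x of tin_b_mid in the frame of steel_tray between -0.08 and 0.08 m and y of tin_b_mid in the frame of steel_tray between -0.075 and 0.075 m and z of tin_b_mid in the frame of steel_tray between 0.028 and 0.044 m and value of joint tin_b_weight between -0.008 and 0.008 m) or (x of tin_b_mid in the frame of red_tray between -0.08 and 0.08 m and y of tin_b_mid in the frame of red_tray between -0.075 and 0.075 m and z of tin_b_mid in the frame of red_tray between 0.028 and 0.044 m and (value of joint tin_b_weight above 0.008 m or value of joint tin_b_weight below -0.008 m))) and angle between each of tin_b_mid, tin_c_mid's own z axis and vertical below 0.12 rad and linear speed of each of tin_b, tin_c below 0.03 m/s and contact force between each of tin_b, tin_c and the fingers below 0.1 N and ((x of tin_c_mid in the frame of steel_tray between -0.08 and 0.08 m and y of tin_c_mid in the frame of steel_tray between -0.075 and 0.075 m and z of tin_c_mid in the frame of steel_tray between 0.028 and 0.044 m and value of joint tin_c_weight between -0.008 and 0.008 m) or (x of tin_c_mid in the frame of red_tray between -0.08 and 0.08 m and y of tin_c_mid in the frame of red_tray between -0.075 and 0.075 m and z of tin_c_mid in the frame of red_tray between 0.028 and 0.044 m and (value of joint tin_c_weight above 0.008 m or value of joint tin_c_weight below -0.008 m)))) or (height (world z) of tin_b_mid above 0.09 m and (angle between tin_b_mid's own x axis and vertical below 1.22 rad or angle between tin_b_mid's own x axis and vertical above 1.92 rad) and ((x of tin_a_mid in the frame of steel_tray between -0.08 and 0.08 m and y of tin_a_mid in the frame of steel_tray between -0.075 and 0.075 m and z of tin_a_mid in the frame of steel_tray between 0.028 and 0.044 m and value of joint tin_a_weight between -0.008 and 0.008 m) or (x of tin_a_mid in the frame of red_tray between -0.08 and 0.08 m and y of tin_a_mid in the frame of red_tray between -0.075 and 0.075 m and z of tin_a_mid in the frame of red_tray between 0.028 and 0.044 m and (value of joint tin_a_weight above 0.008 m or value of joint tin_a_weight below -0.008 m))) and angle between each of tin_a_mid, tin_c_mid's own z axis and vertical below 0.12 rad and linear speed of each of tin_a, tin_c below 0.03 m/s and contact force between each of tin_a, tin_c and the fingers below 0.1 N and ((x of tin_c_mid in the frame of steel_tray between -0.08 and 0.08 m and y of tin_c_mid in the frame of steel_tray between -0.075 and 0.075 m and z of tin_c_mid in the frame of steel_tray between 0.028 and 0.044 m and value of joint tin_c_weight between -0.008 and 0.008 m) or (x of tin_c_mid in the frame of red_tray between -0.08 and 0.08 m and y of tin_c_mid in the frame of red_tray between -0.075 and 0.075 m and z of tin_c_mid in the frame of red_tray between 0.028 and 0.044 m and (value of joint tin_c_weight above 0.008 m or value of joint tin_c_weight below -0.008 m)))) or (height (world z) of tin_c_mid above 0.09 m and (angle between tin_c_mid's own x axis and vertical below 1.22 rad or angle between tin_c_mid's own x axis and vertical above 1.92 rad) and ((x of tin_a_mid in the frame of steel_tray between -0.08 and 0.08 m and y of tin_a_mid in the frame of steel_tray between -0.075 and 0.075 m and z of tin_a_mid in the frame of steel_tray between 0.028 and 0.044 m and value of joint tin_a_weight between -0.008 and 0.008 m) or (x of tin_a_mid in the frame of red_tray between -0.08 and 0.08 m and y of tin_a_mid in the frame of red_tray between -0.075 and 0.075 m and z of tin_a_mid in the frame of red_tray between 0.028 and 0.044 m and (value of joint tin_a_weight above 0.008 m or value of joint tin_a_weight below -0.008 m))) and angle between each of tin_a_mid, tin_b_mid's own z axis and vertical below 0.12 rad and linear speed of each of tin_a, tin_b below 0.03 m/s and contact force between each of tin_a, tin_b and the fingers below 0.1 N and ((x of tin_b_mid in the frame of steel_tray between -0.08 and 0.08 m and y of tin_b_mid in the frame of steel_tray between -0.075 and 0.075 m and z of tin_b_mid in the frame of steel_tray between 0.028 and 0.044 m and value of joint tin_b_weight between -0.008 and 0.008 m) or (x of tin_b_mid in the frame of red_tray between -0.08 and 0.08 m and y of tin_b_mid in the frame of red_tray between -0.075 and 0.075 m and z of tin_b_mid in the frame of red_tray between 0.028 and 0.044 m and (value of joint tin_b_weight above 0.008 m or value of joint tin_b_weight below -0.008 m)))))), for 0.2 s.
At the end, for the whole second after the job is handed in: Firm tins lie in the bare metal tray, sliding ones in the red tray: inside the rim (centre within 80 mm of the tray's middle along its x, 75 mm along its y), flat on its floor (centre 28 to 44 mm above the bench), lid up within 0.12 rad, released, at rest (((x of tin_a_mid in the frame of steel_tray between -0.08 and 0.08 m and y of tin_a_mid in the frame of steel_tray between -0.075 and 0.075 m and z of tin_a_mid in the frame of steel_tray between 0.028 and 0.044 m and value of joint tin_a_weight between -0.008 and 0.008 m) or (x of tin_a_mid in the frame of red_tray between -0.08 and 0.08 m and y of tin_a_mid in the frame of red_tray between -0.075 and 0.075 m and z of tin_a_mid in the frame of red_tray between 0.028 and 0.044 m and (value of joint tin_a_weight above 0.008 m or value of joint tin_a_weight below -0.008 m))) and angle between each of tin_a_mid, tin_b_mid, tin_c_mid's own z axis and vertical below 0.12 rad and linear speed of each of tin_a, tin_b, tin_c below 0.03 m/s and contact force between each of tin_a, tin_b, tin_c and the fingers below 0.1 N and ((x of tin_b_mid in the frame of steel_tray between -0.08 and 0.08 m and y of tin_b_mid in the frame of steel_tray between -0.075 and 0.075 m and z of tin_b_mid in the frame of steel_tray between 0.028 and 0.044 m and value of joint tin_b_weight between -0.008 and 0.008 m) or (x of tin_b_mid in the frame of red_tray between -0.08 and 0.08 m and y of tin_b_mid in the frame of red_tray between -0.075 and 0.075 m and z of tin_b_mid in the frame of red_tray between 0.028 and 0.044 m and (value of joint tin_b_weight above 0.008 m or value of joint tin_b_weight below -0.008 m))) and ((x of tin_c_mid in the frame of steel_tray between -0.08 and 0.08 m and y of tin_c_mid in the frame of steel_tray between -0.075 and 0.075 m and z of tin_c_mid in the frame of steel_tray between 0.028 and 0.044 m and value of joint tin_c_weight between -0.008 and 0.008 m) or (x of tin_c_mid in the frame of red_tray between -0.08 and 0.08 m and y of tin_c_mid in the frame of red_tray between -0.075 and 0.075 m and z of tin_c_mid in the frame of red_tray between 0.028 and 0.044 m and (value of joint tin_c_weight above 0.008 m or value of joint tin_c_weight below -0.008 m)))); the robot touches nothing.
It fails at once if a tin falls freely or is flung (over 0.7 m/s while not held) ((linear speed of tin_a above 0.7 m/s and contact force between tin_a and the fingers below 0.1 N) or (linear speed of tin_b above 0.7 m/s and contact force between tin_b and the fingers below 0.1 N) or (linear speed of tin_c above 0.7 m/s and contact force between tin_c and the fingers below 0.1 N)).
It fails at once if the flour shaker, brush or scraper is pushed more than 30 mm (distance of any of scraper, flour_shaker, brush from where it was at the start of the episode above 0.03 m).
It also fails if it takes over 72 s, if anything falls off the work surface, if the arm or the gripper's body presses on something with over 40 N, if the wrist force passes 120 N, or if a joint passes its speed limit or range.

## Robot

A 6-joint arm with a two-finger parallel gripper is mounted at the origin on the work surface. World frame = base frame: x ahead of the robot, y to its left, z up, the work surface at z = 0. Lengths are in m, angles in rad, forces in N, time in s.
With the tool pointing down it reaches from about 0.35 to 0.775 m from the base axis. Payload 7.3 kg.
Tool frame: the origin (TCP) lies at the very end of the fingers, on their centre line; the grasp point (between the pads) lies 19 mm behind it (r.hold_point_z is the distance from the TCP to the grasp point, in m); z points along the fingers, y is the line along which they close (so a half turn about z gives the same grasp; the last joint's range is limited). The gripper opens to 92 mm and grips with 3 to 60 N. Pads are 19 mm wide; open, the fingers measure 130 mm over their backs; the gripper's body (75 mm by 190 mm) begins 47 mm behind the grasp point.
Start: joints at [1.125, 0.342, 1.524, -0, 1.275, -0.146], TCP at [0.155, 0.502, 0.227] pointing down, gripper open.
Joint ranges: [-2.53, 2.53], [-0.77, 2.02], [0.04, 2.7], [-1, 4.14], [0.28, 2.66], [-3.11, 3.11]. Speed limits (rad/s): [2.57, 2.57, 3.14, 3.14, 3.14, 3.14].

## Interface

Orientations are given as [roll, pitch, yaw] about the fixed x, y, z axes, in that order (R = Rz(yaw) Ry(pitch) Rx(roll)).
In Python, from workcell import r gives the robot as it stands.
- The arm moves only by the tool drive_tool, never from a script. Its arguments are lists of equal length, an entry for each row: "turn": the turn, a rotation vector about the tool's x, y, z in rad, a list of three; "linear": the shift along the tool's x, y, z in mm, a list of three; "fingers": the closure in counts, from 0 (fully open) to 255 (shut). In form: {"turn": [[ax, ay, az], ...], "linear": [[dx, dy, dz], ...], "fingers": [fingers, ...]}. A call has 1 to 8 rows; each row shifts and turns the commanded pose from where the row before left it, along the tool's axes as they then stand; what a row does not reach is not made up. A row lasts 1/8 s, in which the tool goes at most 62.5 mm and 10.7 degrees, less where a joint would pass 70% of its speed; a pose out of reach is approached as far as the arm can. A call is refused whole if a number of a shift passes 62.5 or a number of a turn 0.188, either way. A call with a gripper value outside its range is refused whole. The fingers move at their own pace and stop on an object; the grip force is fixed at half the most. Time passes only in rows, so rows that do not move let the fingers close. It gives the time, the measured TCP pose, the force, the opening and the grip force at its end, in the units of the state.
- r.sense(): the state, without advancing time (a new reading comes with each control period).
- r.get_image(name): name is "side" or "top"; returns a dict with "img" (480x640x3 uint8, red, green, blue), "z_map" (480x640 float32, m along the optical axis (not along the pixel's ray), 0 where there is no reading), "K" (3x3 intrinsics, pixels), "k1" (the pictures are not rectified: a ray, as slopes to the right and down, at radius r is drawn at 1 + k1 r^2 times it, then the intrinsics apply), "R" (3x3) and "t" (3): a world point X has camera coordinates R X + t. Camera axes: x right, y down, z forward; pixel columns grow to the right and rows downward; lengths in m; the calibration is good to about 2 mm. A picture is of the moment at which its call begins.
- r.sign_off(): hands the job in; it is judged then, once.
The state is a dict: "clock": time; "joint_positions": joint angles; "dq": joint speeds; "tau": joint torques, N m; "tool_pos": TCP position; "tcp_rot": TCP orientation; "ft_force": force on the tool from outside, world axes, zero at the start; "ft_torque": the same for the moment, N m; "width": finger opening in m; "grip_force": force on a finger pad.
Only numpy, scipy, OpenCV 4.12 (cv2) and the standard library are available. Lean on these libraries where they do the work, as an engineer would, in place of code of your own. Each camera call takes 0.05 s, during which the arm holds its last target. There are 200 camera calls.

## Working session

There is one attempt and no reset: what is moved stays moved. The work goes in short steps, Python scripts to look and compute and a tool call to move; the robot and the scene stay as the last step left them, time stands still between calls to the robot, and variables do not carry over. Pictures are saved under pics/ and viewed, at most 10 in all, crops included, and the job is handed in when it is done.

Besides the shell and the picture viewer there is one more tool, called after "Request:" as name(argument=value, ...) on one line, values as JSON. drive_tool: Moves the arm, as the interface text tells. Its arguments: {"type":"object","properties":{"turn":{"type":"array"},"linear":{"type":"array"},"fingers":{"type":"array"}},"required":["turn","linear","fingers"]}

```bash
ls; mkdir -p pics; python3 - <<'E'
from workcell import r
import cv2,numpy as np
for n in("top","side"):
    d=r.get_image(n); cv2.imwrite(f"pics/{n}0.png",d["img"][:,:,::-1]); np.savez(f"{n}0.npz",**d)
    print(n,d["K"].tolist(),d["k1"],(-d["R"].T@d["t"]),d["R"].round(3).tolist())
print(r.sense(), r.hold_point_z)
E
```

```text
pics
top [[434.3209980128262, 0.0, 314.4304243388972], [0.0, 434.3209980128262, 241.556516859145], [0.0, 0.0, 1.0]] 0.03374188363922271 [0.41874283 0.01587077 0.89037834] [[0.02, -1.0, 0.002], [-0.983, -0.02, -0.183], [0.183, 0.001, -0.983]]
side [[446.48225520322893, 0.0, 323.58268806346547], [0.0, 446.48225520322893, 240.3061194518972], [0.0, 0.0, 1.0]] -0.006325618537877267 [0.24399677 0.4426313  0.73753444] [[-0.807, -0.591, -0.011], [-0.448, 0.624, -0.64], [0.385, -0.511, -0.769]]
{'clock': 0.1, 'joint_positions': array([ 1.12499309e+00,  3.42677251e-01,  1.52488775e+00,  3.08575717e-05,
        1.27533683e+00, -1.45998770e-01]), 'dq': array([-1.32369156e-03,  3.07867588e-04, -4.12738652e-03, -1.15669943e-03,
       -3.56737574e-05,  7.80809607e-04]), 'tau': array([ 1.57749557e-03, -4.32003951e+01, -2.44697821e+01,  7.18351454e-02,
        5.24630724e-02, -4.55211864e-05]), 'tool_pos': array([0.15487687, 0.50129396, 0.22611365]), 'tcp_rot': array([-3.14030170e+00, -2.19654171e-04,  2.84177904e+00]), 'ft_force': array([-0.66851902, -0.19435753, -0.31563397]), 'ft_torque': array([-0.01320926, -0.02093253,  0.00709479]), 'grip_force': 0.0, 'width': 0.09158588405097524} 0.0188
```

View pics/top0.png

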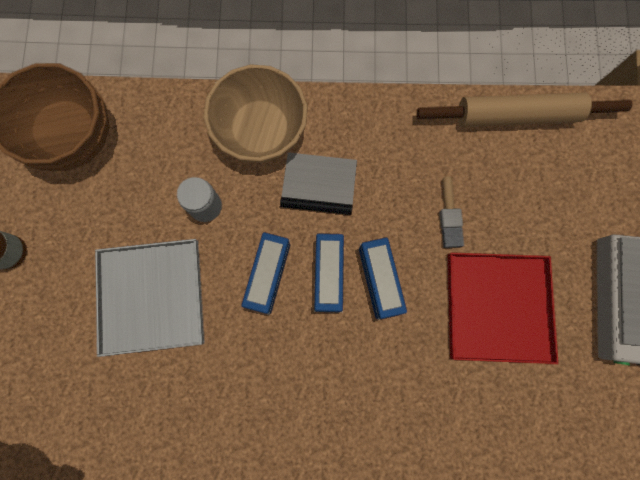

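View pics/side0.png

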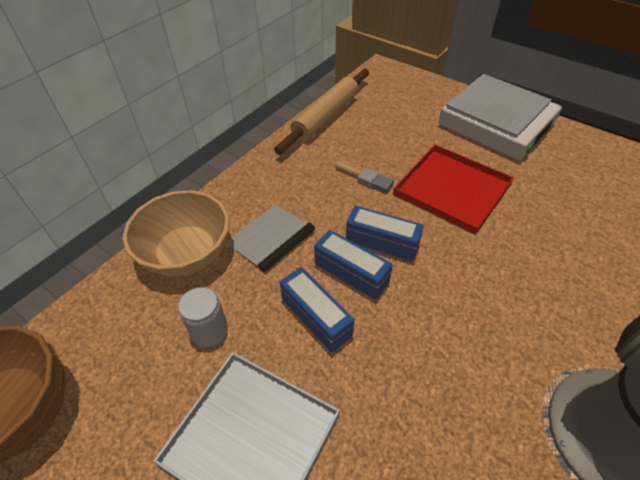

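The top view shows three tins near px (266,272), (329,272) and (383,278), the steel tray at (150,297) and the red tray at (502,307). The scraper is at (318,183), the brush at (452,215) and the shaker at (200,200). The side view agrees.

```bash
cat > h.py <<'E'
import cv2,numpy as np
def cast(d,px,z):
    s=cv2.undistortPoints(np.float64(px).reshape(-1,1,2),d["K"],np.array([float(d["k1"]),0,0,0])).reshape(-1,2)
    ray=np.c_[s,np.ones(len(s))]@d["R"]; c=-d["R"].T@d["t"]
    return (c+ray*((z-c[2])/ray[:,2])[:,None])[:,:2]
def rect(P):
    (c,(w,h),a)=cv2.minAreaRect(np.float32(P*1000))
    if w<h: w,h,a=h,w,a+90
    return np.round(c,1),round(w,1),round(h,1),round((a+90)%180-90,1)
def blobs(m,n=400):
    return [c.reshape(-1,2) for c in cv2.findContours(m.astype(np.uint8),cv2.RETR_EXTERNAL,cv2.CHAIN_APPROX_NONE)[0] if cv2.contourArea(c)>n]
def white(d):
    h=cv2.cvtColor(d["img"],cv2.COLOR_RGB2HSV); 
    b=cv2.inRange(h,(100,120,40),(125,255,255))
    return b,h
E
python3 - <<'E'
from h import *
for n in("top","side"):
    d=dict(np.load(n+"0.npz")); b,h=white(d)
    # blue + enclosed panel: external contour of blue; panel = hole
    cs,hi=cv2.findContours(b,cv2.RETR_CCOMP,cv2.CHAIN_APPROX_NONE)
    for c,q in zip(cs,hi[0]):
        if q[3]>=0 and cv2.contourArea(c)>300: print(n,"panel",c.mean(0).mean(0).round(),rect(cast(d,c.reshape(-1,2),.064)))
    m=cv2.inRange(h,(0,150,60),(6,255,255))|cv2.inRange(h,(174,150,60),(179,255,255))
    for c in blobs(m,2000): print(n,"red",rect(cast(d,c,.022)))
    g=cv2.morphologyEx(cv2.inRange(h,(0,0,70),(179,45,255)),cv2.MORPH_OPEN,np.ones((3,3)))
    for c in blobs(g,2500): print(n,"grey",c.mean(0).round(),rect(cast(d,c,.022)))
d=dict(np.load("top0.npz"))
# heights of a few things
for p in [(266,272),(329,272),(383,278),(150,297),(502,307),(318,175),(318,206),(452,237),(196,192)]:
    z=float(d["z_map"][p[1],p[0]]); s=cv2.undistortPoints(np.float64(p).reshape(1,1,2),d["K"],np.array([float(d["k1"]),0,0,0]))[0,0]
    print(p,(d["R"].T@(np.r_[s,1]*z-d["t"])).round(3))
E
```

```text
top panel [384. 277.] (array([ 506.8, -116.7]), 127.3, 42.9, 14.1)
top panel [329. 272.] (array([515. , -11.8]), 126.7, 43.4, -0.3)
top panel [265. 272.] (array([512.2, 110.9]), 126.9, 43.0, -13.6)
top red (array([ 458.1, -352.1]), 209.9, 205.9, -0.8)
top grey [150. 292.] (array([465.3, 338.8]), 209.4, 195.8, 7.5)
top grey [625. 298.] (array([ 482.8, -592.5]), 247.0, 56.0, -5.9)
top grey [320. 179.] (array([715.4,  10.1]), 146.3, 97.0, 84.5)
top grey [329.  33.] (array([1032.4,   16.8]), 1396.2, 201.5, -89.6)
side panel [316. 300.] (array([514.6, 112.2]), 127.6, 42.3, -13.9)
side red (array([ 458.6, -343.2]), 218.0, 211.4, 89.2)
side grey [249. 431.] (array([465. , 346.8]), 212.2, 200.1, 7.7)
side grey [496. 115.] (array([ 484.8, -683.3]), 307.1, 262.5, 85.2)
side grey [133.  97.] (array([1407.3, -117.5]), 1362.7, 1322.1, 34.3)
(266, 272) [0.511 0.108 0.063]
(329, 272) [ 0.514 -0.012  0.065]
(383, 278) [ 0.505 -0.115  0.063]
(150, 297) [0.463 0.346 0.004]
(502, 307) [ 0.458 -0.362  0.003]
(318, 175) [0.727 0.013 0.009]
(318, 206) [0.655 0.011 0.02 ]
(452, 237) [ 0.596 -0.264  0.017]
(196, 192) [0.657 0.243 0.096]
```

```bash
cat > go.py <<'E'
import sys,numpy as np
from workcell import r
from scipy.spatial.transform import Rotation as Q
# go.py x y z yaw_deg : turn about tool (now) to reach pointing down at yaw; then shift in the turned tool axes (mm)
x,y,z,yaw=map(float,sys.argv[1:5]); s=r.sense()
A=Q.from_euler("xyz",s["tcp_rot"]); B=Q.from_euler("xyz",[np.pi,0,np.radians(yaw)])
print("turn",(A.inv()*B).as_rotvec().round(3),"shift_mm",(B.inv().apply(np.array([x,y,z])-s["tool_pos"])*1000).round(1))
print("t",round(s["clock"],2),"pos",s["tool_pos"].round(4),"F",s["ft_force"].round(2),"M",s["ft_torque"].round(3),"w",round(s["width"],4),"q",s["joint_positions"].round(2))
E
python3 go.py .5135 .1115 .1 166.3
```

```text
turn [-0.001 -0.    -0.061] shift_mm [-440.7 -293.8  126.1]
t 0.1 pos [0.1549 0.5013 0.2261] F [-0.67 -0.19 -0.32] M [-0.013 -0.021  0.007] w 0.0916 q [ 1.12  0.34  1.52  0.    1.28 -0.15]
```

Request:
drive_tool(turn=[[0,0,-0.061],[0,0,0],[0,0,0],[0,0,0],[0,0,0],[0,0,0],[0,0,0],[0,0,0]], linear=[[0,0,0],[-49,-33,0],[-49,-33,0],[-49,-33,0],[-49,-33,0],[-49,-33,10],[-49,-33,20],[-49,-33,20]], fingers=[0,0,0,0,0,0,0,0])

```text
clock: 1.1
tool_pos: [0.4347, 0.1944, 0.1762]
tcp_rot: [3.141, 0.0, 2.903]
ft_force: [0.7, 0.7, 0.1]
width: 0.0916
grip_force: 0.0
```

```bash
python3 go.py .5135 .1115 .1 166.3
```

```text
turn [0. 0. 0.] shift_mm [-96.2 -61.9  76.2]
t 1.1 pos [0.4347 0.1944 0.1762] F [0.72 0.73 0.11] M [ 0.094 -0.009 -0.029] w 0.0916 q [ 0.26  0.3   1.73  0.    1.11 -1.07]
```

Request:
drive_tool(turn=[[0,0,0],[0,0,0],[0,0,0],[0,0,0]], linear=[[-48,-31,16],[-48,-31,16],[0,0,42],[0,0,0]], fingers=[0,0,0,0])

```text
clock: 1.6
tool_pos: [0.5099, 0.1124, 0.0999]
tcp_rot: [-3.139, -0.007, 2.901]
ft_force: [0.2, -0.2, 0.7]
width: 0.092
grip_force: 0.0
```

```bash
python3 go.py .5135 .1115 .025 166.3; python3 - <<'E'
from workcell import r
import cv2
d=r.get_image("side"); cv2.imwrite("pics/s1.png",d["img"][:,:,::-1])
E
```

```text
turn [-0.002 -0.007 -0.001] shift_mm [-3.7  0.  74.9]
t 1.6 pos [0.5099 0.1124 0.0999] F [ 0.22 -0.22  0.68] M [0.02  0.03  0.005] w 0.092 q [ 0.07  0.48  1.7   0.    0.97 -1.26]
```

View pics/s1.png

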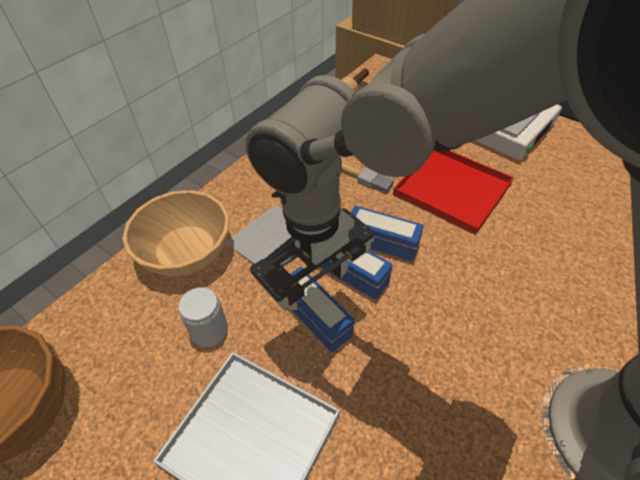

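The gripper straddles the left tin at about (320,300), with its long axis across the tin. I'm descending to grip.

Request:
drive_tool(turn=[[0,0,0],[0,0,0],[0,0,0],[0,0,0],[0,0,0],[0,0,0],[0,0,0],[0,0,0]], linear=[[-2,0,38],[0,0,25],[0,0,12],[0,0,0],[0,0,0],[0,0,0],[0,0,0],[0,0,0]], fingers=[0,0,0,0,255,255,255,255])

```text
clock: 2.65
tool_pos: [0.5143, 0.1125, 0.028]
tcp_rot: [-3.141, 0.0, 2.903]
ft_force: [-0.5, -4.6, 2.6]
width: 0.0564
grip_force: 2.3
```

```bash
python3 go.py .5135 .1115 .025 166.3
```

```text
turn [-0.  0.  0.] shift_mm [ 0.5 -1.1  3. ]
t 2.65 pos [0.5143 0.1125 0.028 ] F [-0.54 -4.59  2.56] M [-0.79   0.244 -0.006] w 0.0564 q [ 0.07  0.59  1.75 -0.    0.8  -1.26]
```

Request:
drive_tool(turn=[[0,0,0],[0,0,0],[0,0,0],[0,0,0]], linear=[[0,0,0],[0,0,0],[0,0,0],[0,0,0]], fingers=[255,255,255,255])

```text
clock: 3.15
tool_pos: [0.5142, 0.1123, 0.0279]
tcp_rot: [-3.141, 0.0, 2.903]
ft_force: [-2.1, -4.5, 5.1]
width: 0.054
grip_force: 30.0
```

```bash
python3 go.py .5135 .1115 .225 166.3
```

```text
turn [-0.  0.  0.] shift_mm [   0.5   -0.9 -197.1]
t 3.15 pos [0.5142 0.1123 0.0279] F [-2.11 -4.47  5.07] M [-0.764  0.259  0.051] w 0.054 q [ 0.07  0.59  1.75 -0.    0.8  -1.26]
```

Request:
drive_tool(turn=[[0,0,0],[0,0,0],[0,0,0],[0,0,0],[0,0,0],[0,0,0],[0,0,0],[0,0,0]], linear=[[0,0,-20],[0,0,-40],[0,0,-40],[0,0,-40],[0,0,-30],[0,0,0],[0,0,0],[0,0,0]], fingers=[255,255,255,255,255,255,255,255])

```text
clock: 4.15
tool_pos: [0.5132, 0.1126, 0.1956]
tcp_rot: [-3.141, -0.004, 2.903]
ft_force: [-0.6, 0.2, -6.0]
width: 0.0538
grip_force: 30.0
```

```bash
python3 go.py .5135 .1115 .2 166.3
```

```text
turn [-0.001 -0.004  0.   ] shift_mm [-0.6 -1.  -4.4]
t 4.15 pos [0.5132 0.1126 0.1956] F [-0.62  0.21 -5.98] M [ 0.062  0.036 -0.039] w 0.0538 q [ 0.07  0.37  1.57  0.    1.2  -1.26]
```

Request:
drive_tool(turn=[[0,0.13,0],[0,0.15,0],[0,0.15,0],[0,0.13,0],[0,0,0],[0,0,0],[0,0,0],[0,0,0]], linear=[[0,0,0],[0,0,0],[0,0,0],[0,0,0],[0,0,0],[0,0,0],[0,0,0],[0,0,0]], fingers=[255,255,255,255,255,255,255,255])

```text
clock: 5.15
tool_pos: [0.5141, 0.1129, 0.1987]
tcp_rot: [3.141, -0.558, 2.904]
ft_force: [-0.5, 0.3, -6.1]
width: 0.0541
grip_force: 30.0
```

```bash
python3 go.py .5135 .1115 .2 166.3; python3 - <<'E'
from workcell import r
import cv2
d=r.get_image("side"); cv2.imwrite("pics/s2.png",d["img"][:,:,::-1])
E
```

```text
turn [ 0.    -0.558  0.001] shift_mm [ 0.2 -1.5 -1.3]
t 5.15 pos [0.5141 0.1129 0.1987] F [-0.54  0.33 -6.08] M [-0.17  -0.798 -0.04 ] w 0.0541 q [-0.    0.69  1.14  0.13  1.85 -1.34]
```

View pics/s2.png

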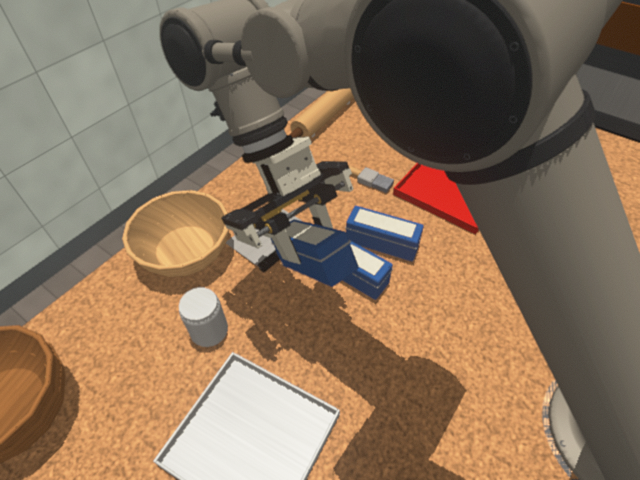

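The tin is held at about (320,250) and tipped by 32° with its near end down. I'm levelling it to compare moments.

Request:
drive_tool(turn=[[0,-0.13,0],[0,-0.15,0],[0,-0.15,0],[0,-0.13,0],[0,0,0],[0,0,0],[0,0,0],[0,0,0]], linear=[[0,0,0],[0,0,0],[0,0,0],[0,0,0],[0,0,0],[0,0,0],[0,0,0],[0,0,0]], fingers=[255,255,255,255,255,255,255,255])

```text
clock: 6.2
tool_pos: [0.5146, 0.1123, 0.1972]
tcp_rot: [-3.141, -0.002, 2.902]
ft_force: [-0.0, -0.9, -5.6]
width: 0.0537
grip_force: 30.0
```

```bash
python3 go.py .465 .343 .2 187.5
```

```text
turn [ 0.    -0.002 -0.37 ] shift_mm [ 19.1 235.2  -2.8]
t 6.2 pos [0.5146 0.1123 0.1972] F [-0.   -0.86 -5.6 ] M [ 0.016 -0.022 -0.053] w 0.0537 q [ 0.07  0.37  1.57  0.    1.21 -1.26]
```

```bash
cat > m.py <<'E'
from workcell import r
import numpy as np
a=[]
for i in range(8):
    r.get_image("top"); s=r.sense(); a.append(s["ft_torque"])
a=np.array(a); print(s["clock"],s["tcp_rot"].round(3),"M",a.mean(0).round(3),"sd",a.std(0).round(3))
E
python3 m.py
```

```text
6.6 [ 3.142 -0.     2.903] M [-0.004  0.009 -0.012] sd [0.032 0.023 0.028]
```

Request:
drive_tool(turn=[[0,-0.13,0],[0,-0.15,0],[0,-0.15,0],[0,-0.13,0],[0,0,0],[0,0,0],[0,0,0],[0,0,0]], linear=[[0,0,0],[0,0,0],[0,0,0],[0,0,0],[0,0,0],[0,0,0],[0,0,0],[0,0,0]], fingers=[255,255,255,255,255,255,255,255])

```text
clock: 7.6
tool_pos: [0.5149, 0.1123, 0.1979]
tcp_rot: [3.141, 0.56, 2.902]
ft_force: [-0.1, -0.2, -6.2]
width: 0.0534
grip_force: 30.0
```

Request:
drive_tool(turn=[[0,0.13,0],[0,0.15,0],[0,0.15,0],[0,0.13,0],[0,0,0],[0,0,0]], linear=[[0,0,0],[0,0,0],[0,0,0],[0,0,0],[0,0,0],[0,0,0]], fingers=[255,255,255,255,255,255])

```text
clock: 8.35
tool_pos: [0.5139, 0.1125, 0.1973]
tcp_rot: [-3.141, 0.001, 2.903]
ft_force: [0.3, 1.1, -6.4]
width: 0.0538
grip_force: 30.0
```

```bash
python3 m.py; python3 go.py .465 .343 .2 187.5
```

```text
8.75 [3.141e+00 1.000e-03 2.903e+00] M [0.001 0.007 0.015] sd [0.026 0.027 0.018]
turn [ 0.     0.001 -0.369] shift_mm [ 18.6 234.6  -2. ]
t 8.75 pos [0.514  0.1128 0.198 ] F [-0.54 -0.45 -6.28] M [0.035 0.021 0.02 ] w 0.0538 q [ 0.07  0.37  1.57 -0.    1.2  -1.26]
```

Tipping both ways leaves the moment unchanged (0.009 and 0.007), so this tin is firm and goes in the steel tray.

```bash
python3 go.py .4585 .3926 .1 187.5
```

```text
turn [ 0.     0.001 -0.369] shift_mm [ 18.5 284.6  98. ]
t 8.75 pos [0.514  0.1128 0.198 ] F [-0.54 -0.45 -6.28] M [0.035 0.021 0.02 ] w 0.0538 q [ 0.07  0.37  1.57 -0.    1.2  -1.26]
```

Request:
drive_tool(turn=[[0,0,-0.185],[0,0,-0.184],[0,0,0],[0,0,0],[0,0,0],[0,0,0],[0,0,0],[0,0,0]], linear=[[0,0,0],[0,0,0],[3,47,0],[3,47,10],[3,47,20],[3,48,28],[3,48,25],[3,48,15]], fingers=[255,255,255,255,255,255,255,255])

```text
clock: 9.75
tool_pos: [0.4585, 0.3941, 0.0983]
tcp_rot: [-3.141, -0.001, -3.011]
ft_force: [0.6, 0.2, -5.2]
width: 0.0537
grip_force: 30.0
```

Request:
drive_tool(turn=[[0,0,0],[0,0,0],[0,0,0],[0,0,0],[0,0,0]], linear=[[0,0,0],[0,0,25],[0,0,25],[0,0,8],[0,0,0]], fingers=[255,255,255,255,255])

```text
clock: 10.38
tool_pos: [0.4597, 0.3925, 0.0419]
tcp_rot: [-3.141, -0.0, -3.012]
ft_force: [0.0, -0.6, -4.9]
width: 0.0537
grip_force: 30.0
```

```bash
python3 go.py .4585 .3926 .032 187.5
```

```text
turn [-0.    -0.    -0.001] shift_mm [1.1 0.3 9.9]
t 10.38 pos [0.4597 0.3925 0.0419] F [ 0.04 -0.59 -4.92] M [ 0.009  0.009 -0.052] w 0.0537 q [ 0.58  0.68  1.51 -0.    0.95 -1.12]
```

Request:
drive_tool(turn=[[0,0,0],[0,0,0],[0,0,0]], linear=[[0,0,6],[0,0,4],[0,0,0]], fingers=[255,255,255])

```text
clock: 10.75
tool_pos: [0.4595, 0.393, 0.032]
tcp_rot: [3.141, 0.001, -3.011]
ft_force: [0.2, 0.2, -5.7]
width: 0.054
grip_force: 30.0
```

Not in contact yet.

Request:
drive_tool(turn=[[0,0,0],[0,0,0],[0,0,0]], linear=[[0,0,1.5],[0,0,1.5],[0,0,0]], fingers=[255,255,255])

```text
clock: 11.12
tool_pos: [0.4595, 0.393, 0.0319]
tcp_rot: [3.141, 0.002, -3.011]
ft_force: [-6.4, -6.2, 16.7]
width: 0.0539
grip_force: 30.0
```

Request:
drive_tool(turn=[[0,0,0],[0,0,0],[0,0,0],[0,0,0],[0,0,0],[0,0,0],[0,0,0]], linear=[[0,0,-1],[0,0,0],[0,0,0],[0,0,-25],[0,0,-45],[0,0,-45],[0,0,0]], fingers=[50,50,50,50,0,0,0])

```text
clock: 12.0
tool_pos: [0.4613, 0.3942, 0.1487]
tcp_rot: [3.138, 0.007, -3.011]
ft_force: [-0.0, -0.4, 0.1]
width: 0.0916
grip_force: 0.0
```

```bash
python3 go.py .515 -.0118 .11 180
```

```text
turn [0.004 0.007 0.13 ] shift_mm [ -53.7 -406.    38.7]
t 12.0 pos [0.4613 0.3942 0.1487] F [-0.02 -0.37  0.13] M [ 0.008 -0.001 -0.024] w 0.0916 q [ 0.58  0.55  1.41  0.    1.17 -1.12]
```

Request:
drive_tool(turn=[[0,0,0.13],[0,0,0],[0,0,0],[0,0,0],[0,0,0],[0,0,0],[0,0,0],[0,0,0]], linear=[[0,0,0],[-7.7,-58,0],[-7.7,-58,0],[-7.7,-58,0],[-7.7,-58,0],[-7.7,-58,8],[-7.7,-58,15],[-7.7,-58,15]], fingers=[30,30,30,30,30,30,30,30])

```text
clock: 13.0
tool_pos: [0.5129, -0.0149, 0.1054]
tcp_rot: [3.141, -0.001, -3.141]
ft_force: [0.8, -0.1, -0.4]
width: 0.0812
grip_force: 0.0
```

```bash
python3 - <<'E'
from workcell import r
from h import *
d=r.get_image("top"); b,h=white(d)
cs,hi=cv2.findContours(b,cv2.RETR_CCOMP,cv2.CHAIN_APPROX_NONE)
for c,q in zip(cs,hi[0]):
    if q[3]>=0 and cv2.contourArea(c)>300: print(c.mean(0).mean(0).round(),rect(cast(d,c.reshape(-1,2),.064)))
cv2.imwrite("pics/t2.png",d["img"][:,:,::-1])
E
python3 go.py .516 -.0115 .025 180
```

```text
[112. 298.] (array([458.4, 395. ]), 128.2, 43.5, 7.5)
turn [-0.002 -0.003 -0.003] shift_mm [-2.9  9.7 78.6]
t 13.05 pos [ 0.5131 -0.0212  0.1036] F [ 0.46 -5.16 -1.06] M [-0.23  -0.034  0.012] w 0.0807 q [-0.19  0.46  1.72 -0.    0.96 -1.75]
```

View pics/t2.png

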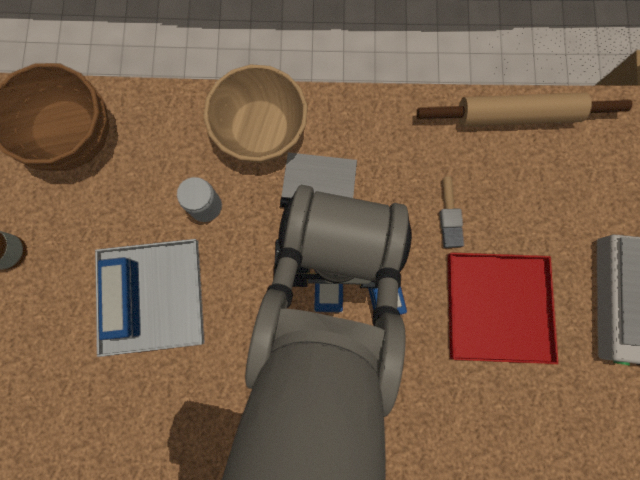

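The placed tin is at (115,298), inside the steel tray at its far side and aligned with it. The gripper is now over the middle tin.

Request:
drive_tool(turn=[[0,0,0],[0,0,0]], linear=[[0,0,0],[0,0,0]], fingers=[30,30])

```text
clock: 13.3
tool_pos: [0.513, -0.0122, 0.1063]
tcp_rot: [3.141, -0.001, -3.141]
ft_force: [-0.3, -0.5, -0.4]
width: 0.0811
grip_force: 0.0
```

```bash
python3 go.py .516 -.0115 .028 180
```

```text
turn [ 0.001 -0.001  0.001] shift_mm [-3.   0.7 78.3]
t 13.3 pos [ 0.513  -0.0122  0.1063] F [-0.34 -0.54 -0.41] M [ 0.041  0.047 -0.003] w 0.0811 q [-0.17  0.45  1.72  0.    0.97 -1.75]
```

Request:
drive_tool(turn=[[0,0,0],[0,0,0],[0,0,0],[0,0,0],[0,0,0],[0,0,0],[0,0,0],[0,0,0]], linear=[[-3,0.7,38],[0,0,28],[0,0,12],[0,0,0],[0,0,0],[0,0,0],[0,0,0],[0,0,0]], fingers=[30,30,30,30,255,255,255,255])

```text
clock: 14.3
tool_pos: [0.5167, -0.0123, 0.0293]
tcp_rot: [3.141, 0.001, 3.141]
ft_force: [-1.0, 1.6, 4.3]
width: 0.0541
grip_force: 30.0
```

Request:
drive_tool(turn=[[0,0,0],[0,0,0],[0,0,0],[0,0,0],[0,0,0],[0,0,0],[0,0,0],[0,0,0]], linear=[[0,0,0],[0,0,0],[0,0,0],[0,0,-20],[0,0,-40],[0,0,-50],[0,0,-40],[0,0,-20]], fingers=[255,255,255,255,255,255,255,255])

```text
clock: 15.3
tool_pos: [0.5163, -0.0126, 0.2]
tcp_rot: [-3.141, 0.001, -3.141]
ft_force: [0.3, 0.2, -5.9]
width: 0.0536
grip_force: 30.0
```

```bash
python3 m.py;python3 go.py .516 -.0115 .028 180
```

```text
15.7 [ 3.141e+00 -3.000e-03 -3.141e+00] M [ 0.015 -0.025  0.008] sd [0.03  0.037 0.033]
turn [ 0.001 -0.003  0.   ] shift_mm [ -0.4   0.8 169.2]
t 15.7 pos [ 0.5156 -0.0123  0.1972] F [-0.06  0.71 -6.33] M [ 0.023  0.006 -0.016] w 0.0537 q [-0.17  0.35  1.59  0.    1.2  -1.74]
```

Request:
drive_tool(turn=[[0,0.13,0],[0,0.15,0],[0,0.15,0],[0,0.13,0],[0,0,0],[0,0,0],[0,0,0],[0,0,0]], linear=[[0,0,0],[0,0,0],[0,0,0],[0,0,0],[0,0,0],[0,0,0],[0,0,0],[0,0,0]], fingers=[255,255,255,255,255,255,255,255])

```text
clock: 16.7
tool_pos: [0.5162, -0.0125, 0.1998]
tcp_rot: [-3.141, -0.557, -3.142]
ft_force: [-0.2, -0.6, -6.2]
width: 0.0538
grip_force: 30.0
```

Request:
drive_tool(turn=[[0,-0.13,0],[0,-0.15,0],[0,-0.15,0],[0,-0.13,0],[0,0,0],[0,0,0]], linear=[[0,0,0],[0,0,0],[0,0,0],[0,0,0],[0,0,0],[0,0,0]], fingers=[255,255,255,255,255,255])

```text
clock: 17.45
tool_pos: [0.5165, -0.0126, 0.1993]
tcp_rot: [-3.141, -0.001, -3.142]
ft_force: [0.6, -0.0, -6.3]
width: 0.0539
grip_force: 30.0
```

```bash
python3 m.py;python3 go.py .516 -.0115 .2 180
```

```text
17.85 [ 3.141e+00 -1.000e-03 -3.141e+00] M [ 0.023  0.118 -0.013] sd [0.02  0.028 0.026]
turn [ 0.    -0.001  0.   ] shift_mm [ 0.5  0.9 -1.7]
t 17.85 pos [ 0.5165 -0.0124  0.1983] F [-0.81  0.04 -7.04] M [0.001 0.141 0.021] w 0.0541 q [-0.17  0.35  1.59  0.    1.2  -1.74]
```

The moment moved by +0.143 N m towards the lowered far end, so this tin is loose and goes in the red tray.

```bash
python3 go.py .458 -.405 .1 179.2
```

```text
turn [ 0.    -0.001  0.014] shift_mm [  53.  -393.4   98.3]
t 17.85 pos [ 0.5165 -0.0124  0.1983] F [-0.81  0.04 -7.04] M [0.001 0.141 0.021] w 0.0541 q [-0.17  0.35  1.59  0.    1.2  -1.74]
```

Request:
drive_tool(turn=[[0,0,0.014],[0,0,0],[0,0,0],[0,0,0],[0,0,0],[0,0,0],[0,0,0],[0,0,0]], linear=[[2,-20,0],[7,-54,0],[8,-55,0],[8,-55,0],[8,-55,0],[8,-55,10],[7,-55,22],[5,-44,30]], fingers=[255,255,255,255,255,255,255,255])

```text
clock: 18.85
tool_pos: [0.458, -0.4075, 0.1365]
tcp_rot: [-3.14, 0.001, 3.127]
ft_force: [1.2, 0.5, -7.1]
width: 0.0538
grip_force: 30.0
```

Request:
drive_tool(turn=[[0,0,0],[0,0,0],[0,0,0],[0,0,0],[0,0,0]], linear=[[0,0,30],[0,0,30],[0,0,25],[0,0,8],[0,0,0]], fingers=[255,255,255,255,255])

```text
clock: 19.48
tool_pos: [0.4583, -0.4047, 0.0436]
tcp_rot: [3.141, -0.0, 3.128]
ft_force: [0.3, 0.0, -5.0]
width: 0.0537
grip_force: 30.0
```

```bash
python3 go.py .458 -.405 .0335 179.2
```

```text
turn [ 0. -0.  0.] shift_mm [ 0.3 -0.3 10.1]
t 19.48 pos [ 0.4583 -0.4047  0.0436] F [ 0.33  0.03 -5.03] M [0.029 0.12  0.019] w 0.0537 q [-0.85  0.69  1.49  0.    0.97 -2.41]
```

Request:
drive_tool(turn=[[0,0,0],[0,0,0],[0,0,0],[0,0,0]], linear=[[0,0,7],[0,0,3],[0,0,1.5],[0,0,0]], fingers=[255,255,255,255])

```text
clock: 19.98
tool_pos: [0.4583, -0.4048, 0.0333]
tcp_rot: [-3.141, 0.001, 3.128]
ft_force: [-3.6, 2.3, 4.3]
width: 0.0541
grip_force: 30.0
```

Contact. Releasing and backing off.

Request:
drive_tool(turn=[[0,0,0],[0,0,0],[0,0,0],[0,0,0],[0,0,0],[0,0,0],[0,0,0]], linear=[[0,0,0],[0,0,0],[0,0,0],[0,0,-25],[0,0,-45],[0,0,-45],[0,0,0]], fingers=[50,50,50,50,30,30,30])

```text
clock: 20.85
tool_pos: [0.4599, -0.4065, 0.1514]
tcp_rot: [-3.135, 0.006, 3.128]
ft_force: [-0.2, 0.3, -0.0]
width: 0.0811
grip_force: 0.0
```

```bash
python3 go.py .508 -.1165 .11 194; python3 - <<'E'
from workcell import r
from h import *
d=r.get_image("top"); b,h=white(d)
cs,hi=cv2.findContours(b,cv2.RETR_CCOMP,cv2.CHAIN_APPROX_NONE)
for c,q in zip(cs,hi[0]):
    if q[3]>=0 and cv2.contourArea(c)>300: print(c.mean(0).mean(0).round(),rect(cast(d,c.reshape(-1,2),.064)))
cv2.imwrite("pics/t3.png",d["img"][:,:,::-1])
E
```

```text
turn [-0.007  0.005 -0.258] shift_mm [-116.8  269.7   41.4]
t 20.85 pos [ 0.4599 -0.4065  0.1514] F [-0.24  0.26 -0.02] M [0.011 0.018 0.034] w 0.0811 q [-0.85  0.56  1.38  0.    1.19 -2.41]
[112. 298.] (array([458.3, 395. ]), 128.0, 43.4, 7.4)
[384. 277.] (array([ 506.9, -116.9]), 127.1, 43.3, 13.8)
```

View pics/t3.png

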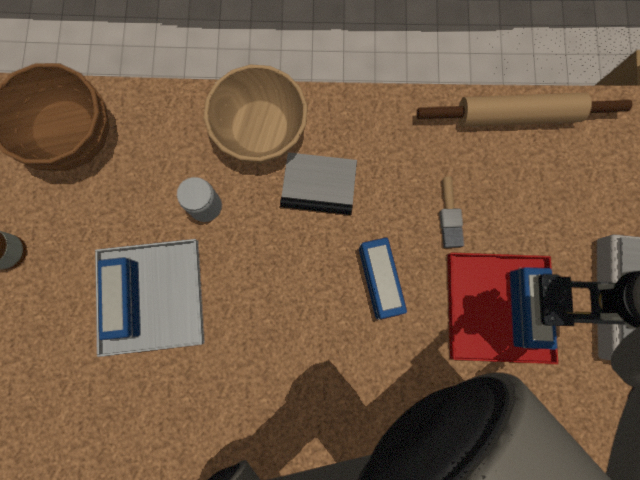

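The second tin sits inside the red tray at (532,307) and the third is unmoved at (384,277). I'm going to the third.

Request:
drive_tool(turn=[[0,0,-0.13],[0,0,-0.128],[0,0,0],[0,0,0],[0,0,0],[0,0,0],[0,0,0],[0,0,0]], linear=[[0,0,0],[0,0,0],[-23.4,54,0],[-23.4,54,0],[-23.4,54,10],[-23.4,54,15],[-23.4,54,15],[0,0,0]], fingers=[0,0,0,0,0,0,0,0])

```text
clock: 21.9
tool_pos: [0.505, -0.1101, 0.1047]
tcp_rot: [3.138, -0.004, -2.892]
ft_force: [-0.1, -0.8, -0.3]
width: 0.0917
grip_force: 0.0
```

Request:
drive_tool(turn=[[0,0,0]], linear=[[0,0,0]], fingers=[0])

```text
clock: 22.02
tool_pos: [0.5062, -0.1145, 0.1064]
tcp_rot: [3.141, -0.001, -2.897]
ft_force: [-0.3, 0.1, 0.6]
width: 0.0916
grip_force: 0.0
```

```bash
python3 go.py .508 -.1165 .029 194
```

```text
turn [ 0.001 -0.001  0.001] shift_mm [-1.3 -2.4 77.4]
t 22.02 pos [ 0.5062 -0.1145  0.1064] F [-0.31  0.06  0.55] M [0.037 0.013 0.005] w 0.0916 q [-0.37  0.46  1.7  -0.    0.98 -2.19]
```

Request:
drive_tool(turn=[[0,0,0],[0,0,0],[0,0,0],[0,0,0],[0,0,0],[0,0,0],[0,0,0],[0,0,0]], linear=[[-1,-1.5,38],[0,0,27],[0,0,12],[0,0,0],[0,0,0],[0,0,0],[0,0,0],[0,0,0]], fingers=[0,0,0,0,255,255,255,255])

```text
clock: 23.02
tool_pos: [0.508, -0.1156, 0.0305]
tcp_rot: [-3.141, 0.001, -2.897]
ft_force: [-0.5, -0.1, 0.0]
width: 0.0565
grip_force: 0.0
```

Request:
drive_tool(turn=[[0,0,0],[0,0,0],[0,0,0],[0,0,0]], linear=[[0,0,0],[0,0,0],[0,0,0],[0,0,0]], fingers=[255,255,255,255])

```text
clock: 23.52
tool_pos: [0.5081, -0.1157, 0.0305]
tcp_rot: [-3.141, 0.001, -2.897]
ft_force: [1.6, -0.3, 5.3]
width: 0.054
grip_force: 30.0
```

Request:
drive_tool(turn=[[0,0,0],[0,0,0],[0,0,0],[0,0,0],[0,0,0],[0,0,0]], linear=[[0,0,-20],[0,0,-40],[0,0,-50],[0,0,-40],[0,0,-20],[0,0,0]], fingers=[255,255,255,255,255,255])

```text
clock: 24.28
tool_pos: [0.5078, -0.1155, 0.2002]
tcp_rot: [-3.141, 0.0, -2.897]
ft_force: [0.3, 0.3, -7.7]
width: 0.0536
grip_force: 30.0
```

```bash
python3 m.py;python3 go.py .508 -.1165 .2 194
```

```text
24.675 [ 3.141e+00 -1.000e-03 -2.897e+00] M [ 0.044  0.01  -0.009] sd [0.027 0.035 0.054]
turn [ 0.001 -0.001 -0.   ] shift_mm [-0.3 -1.1 -0.7]
t 24.68 pos [ 0.5075 -0.1155  0.1993] F [ 0.02 -1.37 -5.9 ] M [0.02  0.053 0.071] w 0.0537 q [-0.37  0.36  1.58  0.    1.21 -2.19]
```

Request:
drive_tool(turn=[[0,0.13,0],[0,0.15,0],[0,0.15,0],[0,0.13,0],[0,0,0],[0,0,0],[0,0,0],[0,0,0]], linear=[[0,0,0],[0,0,0],[0,0,0],[0,0,0],[0,0,0],[0,0,0],[0,0,0],[0,0,0]], fingers=[255,255,255,255,255,255,255,255])

```text
clock: 25.68
tool_pos: [0.5076, -0.1159, 0.2012]
tcp_rot: [-3.141, -0.558, -2.898]
ft_force: [0.5, -0.6, -5.9]
width: 0.0536
grip_force: 30.0
```

Request:
drive_tool(turn=[[0,-0.13,0],[0,-0.15,0],[0,-0.15,0],[0,-0.13,0],[0,0,0],[0,0,0]], linear=[[0,0,0],[0,0,0],[0,0,0],[0,0,0],[0,0,0],[0,0,0]], fingers=[255,255,255,255,255,255])

```text
clock: 26.42
tool_pos: [0.5078, -0.1159, 0.2007]
tcp_rot: [-3.141, -0.001, -2.898]
ft_force: [-0.7, 0.8, -6.2]
width: 0.0539
grip_force: 30.0
```

```bash
python3 m.py;python3 go.py .508 -.1165 .2 194
```

```text
26.825 [ 3.141e+00 -1.000e-03 -2.897e+00] M [ 0.059  0.004 -0.01 ] sd [0.035 0.024 0.02 ]
turn [ 0.    -0.001  0.   ] shift_mm [ 0.2 -1.  -0.2]
t 26.82 pos [ 0.5079 -0.1155  0.1998] F [-0.57 -0.02 -5.93] M [ 0.101  0.031 -0.016] w 0.0537 q [-0.37  0.36  1.58 -0.    1.21 -2.19]
```

The moment is unchanged (0.010 to 0.004), so the third tin is firm and goes in the near side of the steel tray.

```bash
python3 go.py .4715 .2935 .1 187.5
```

```text
turn [ 0.    -0.001  0.114] shift_mm [-17.2 410.2  99.8]
t 26.82 pos [ 0.5079 -0.1155  0.1998] F [-0.57 -0.02 -5.93] M [ 0.101  0.031 -0.016] w 0.0537 q [-0.37  0.36  1.58 -0.    1.21 -2.19]
```

Request:
drive_tool(turn=[[0,0,0.114],[0,0,0],[0,0,0],[0,0,0],[0,0,0],[0,0,0],[0,0,0],[0,0,0]], linear=[[0,0,0],[-2,30,0],[-2.5,56,0],[-2.5,56,0],[-2.5,56,0],[-2.5,56,0],[-2.5,56,0],[-2.5,56,10]], fingers=[255,255,255,255,255,255,255,255])

```text
clock: 27.82
tool_pos: [0.4774, 0.2516, 0.1909]
tcp_rot: [3.141, 0.002, -3.011]
ft_force: [1.2, 0.5, -5.3]
width: 0.0537
grip_force: 30.0
```

Request:
drive_tool(turn=[[0,0,0],[0,0,0],[0,0,0],[0,0,0],[0,0,0],[0,0,0],[0,0,0]], linear=[[0,30,10],[0,14,20],[0,0,40],[0,0,40],[0,0,25],[0,0,8],[0,0,0]], fingers=[255,255,255,255,255,255,255])

```text
clock: 28.7
tool_pos: [0.4717, 0.2933, 0.0474]
tcp_rot: [3.142, 0.0, -3.011]
ft_force: [-0.1, -0.3, -5.9]
width: 0.054
grip_force: 30.0
```

```bash
python3 go.py .4715 .2935 .034 187.5
```

```text
turn [ 0.     0.    -0.001] shift_mm [ 0.2  0.2 13.4]
t 28.7 pos [0.4717 0.2933 0.0474] F [-0.08 -0.34 -5.87] M [ 0.006 -0.055  0.003] w 0.054 q [ 0.42  0.6   1.66  0.    0.89 -1.28]
```

Request:
drive_tool(turn=[[0,0,0],[0,0,0],[0,0,0],[0,0,0]], linear=[[0,0,8],[0,0,5],[0,0,1.5],[0,0,0]], fingers=[255,255,255,255])

```text
clock: 29.2
tool_pos: [0.4718, 0.2933, 0.0344]
tcp_rot: [3.141, 0.002, -3.011]
ft_force: [-2.9, -1.0, 4.9]
width: 0.0538
grip_force: 30.0
```

Request:
drive_tool(turn=[[0,0,0],[0,0,0],[0,0,0],[0,0,0],[0,0,0],[0,0,0],[0,0,0],[0,0,0]], linear=[[0,0,0],[0,0,0],[0,0,0],[0,0,-25],[0,0,-45],[0,0,-45],[0,-50,-20],[0,-50,0]], fingers=[60,60,60,60,60,60,60,60])

```text
clock: 30.2
tool_pos: [0.4855, 0.1935, 0.1698]
tcp_rot: [3.141, 0.005, -3.01]
ft_force: [2.1, -1.3, -0.0]
width: 0.0704
grip_force: 0.0
```

Request:
drive_tool(turn=[[0,0,0],[0,0,0],[0,0,0],[0,0,0],[0,0,0]], linear=[[0,-50,0],[0,-50,0],[0,-50,0],[0,0,0],[0,0,0]], fingers=[60,60,60,60,60])

```text
clock: 30.82
tool_pos: [0.5038, 0.0456, 0.1677]
tcp_rot: [3.141, -0.0, -3.012]
ft_force: [0.2, 0.3, 0.0]
width: 0.0703
grip_force: 0.0
```

```bash
python3 - <<'E'
from workcell import r
from h import *
d=r.get_image("top"); b,h=white(d)
cs,hi=cv2.findContours(b,cv2.RETR_CCOMP,cv2.CHAIN_APPROX_NONE)
for c,q in zip(cs,hi[0]):
    if q[3]>=0 and cv2.contourArea(c)>300: print(c.mean(0).mean(0).round(),rect(cast(d,c.reshape(-1,2),.068)))
for p in [(112,298),(171,293),(532,307)]:
    z=float(d["z_map"][p[1],p[0]]); s=cv2.undistortPoints(np.float64(p).reshape(1,1,2),d["K"],np.array([float(d["k1"]),0,0,0]))[0,0]
    print(p,(d["R"].T@(np.r_[s,1]*z-d["t"])).round(3))
cv2.imwrite("pics/t4.png",d["img"][:,:,::-1])
E
```

```text
[541. 308.] (array([ 456.7, -405.3]), 127.2, 43.6, -0.7)
[112. 298.] (array([458.1, 393.2]), 127.4, 43.3, 7.5)
[166. 292.] (array([470.8, 293.4]), 127.5, 43.2, 7.3)
(112, 298) [0.457 0.391 0.07 ]
(171, 293) [0.468 0.284 0.069]
(532, 307) [ 0.456 -0.39   0.067]
```

View pics/t4.png

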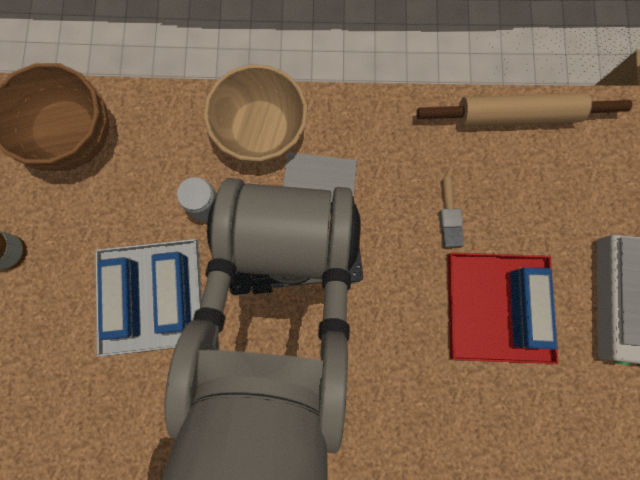

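The two firm tins lie in the steel tray at (112,298) and (166,292), and the loose one in the red tray at (541,308). Their lids are about 68 mm up, so they rest flat on the tray floors. The arm is clear of everything and the bystanders haven't moved.

```bash
python3 -c "
from workcell import r
print(r.sign_off())"
```

```text
the job is handed in; nothing more can be done
None
```

I tipped all three tins in turn and handed the job in at about 31 s: the left and right tins were firm and are in the metal tray, and the middle one slid and is in the red tray, all flat, lid up and released.

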